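# Isolate the bead roller and set its roll gap

## Robot

A 6-joint arm with a two-finger parallel gripper is mounted at the origin on the work surface. World frame = base frame: x ahead of the robot, y to its left, z up, the work surface at z = 0. Lengths are in m, angles in rad, forces in N, time in s.
With the tool pointing down it reaches from about 0.35 to 0.975 m from the base axis. Payload 4.9 kg.
Tool frame: the origin (TCP) lies midway between the tips of the shut fingers; the grasp point (between the pads) lies 19 mm behind it; y points along the fingers, z is the direction in which the jaws open and shut, and the axes are right-handed (so a half turn about y gives the same grasp; the last joint's range is limited). The gripper opens to 85 mm and grips with 20 to 120 N. Pads are 22 mm wide; open, the fingers measure 114 mm over their backs; the gripper's body (76 mm by 85 mm) begins 54 mm behind the grasp point. The pads swing forward as they close: fully open they stand 13 mm farther back than shut.
Start: joints at [1.222, 0.053, 1.613, -0, 1.476, -0.119], TCP at [0.142, 0.609, 0.231] pointing down, gripper open.
Joint ranges: [-3.01, 3.01], [-1.01, 2.22], [0.06, 2.58], [-1.02, 4.17], [0.09, 2.62], [-3.14, 3.14]. Speed limits (rad/s): [2.57, 2.57, 3.14, 3.14, 3.14, 3.14].

## Interface

Orientations are given as [roll, pitch, yaw] about the fixed x, y, z axes, in that order (R = Rz(yaw) Ry(pitch) Rx(roll)).
In Python, from cell import monitor, eyes, job gives the robot as it stands.
- The arm moves only by the tool drive_tool, never from a script. Its argument "moves" is a list of rows, each a list of 7 numbers: the shift along the world's x, y, z in mm, then the turn, a rotation vector about the world's x, y, z in rad, then the finger opening in mm, from 0 to 85.4. A call has 1 to 20 rows; each row is the pose to reach, as a shift and turn from the pose commanded when the call began; what a row does not reach only later rows make up. A row lasts 1/10 s, in which the tool goes at most 50 mm and 8.59 degrees, less where a joint would pass 70% of its speed; a pose out of reach is approached as far as the arm can. A call with a gripper value outside its range is refused whole. The fingers move at their own pace and stop on an object; the grip force is fixed at half the most. Time passes only in rows, so rows that repeat a pose let the fingers close. It gives the time, the measured TCP pose, the force and the opening at its end, in the units of the state.
- monitor.read_state(): the state, without advancing time (a new reading comes with each control period).
- eyes.read_camera(name): name is "scene" or "top" or "wrist"; returns the picture (384x512x3 uint8, blue, green, red); there is no depth.
- eyes.camera_model(name): a dict with "K" (3x3 intrinsics, pixels), "dist_coeffs" ([k1, k2, p1, p2, k3] as OpenCV has them; the pictures are not rectified), "extrinsics" (4x4, takes a point from world to camera coordinates); the wrist camera has in their place "hand_eye" (4x4, takes a point from camera to tool coordinates, whose origin is the TCP and whose axes are the tool frame's). Camera axes: x right, y down, z forward; pixel columns grow to the right and rows downward; lengths in m; the calibration is good to about 2 mm. A picture is of the moment at which its call begins: read the wrist's pose just before it. camera_model takes no time and is no camera call.
- job.close_job(): hands the job in, once; it reports no verdict.
Trained networks look in the newest picture that a camera, given by its name, has taken for a name from the list of things; names that differ only in an ending like _2 or _b are one class to them, and where a whole thing is asked for, a point or a joint stands for the part that bears it (a point fixed in the world has none). Each returns a list of dicts, best first, with "score" (0 to 1); they miss things now and then, are a little off and sometimes report something else, mostly with a low value. They report only what shows in the picture. A call takes as long as a camera call. They do not tell look-alikes from the thing itself.
- eyes.look_for(camera, query): "box" ([centre column, centre row, width, height] in pixels, round what is visible of it).
The state is a dict: "time_s": time; "joints": joint angles; "qvel": joint speeds; "joint_efforts": joint torques, N m; "tcp_pos": TCP position; "ee_rot": TCP orientation; "ft_force": force on the tool from outside, world axes, zero at the start; "moment": the same for the moment, N m; "grip_width": opening from 0.0 (shut) to 1.0 (fully open).
Only numpy, scipy, OpenCV 4.12 (cv2) and the standard library are available. Lean on these libraries where they do the work, as an engineer would, in place of code of your own. Each camera call takes 0.05 s, during which the arm holds its last target. There are 200 camera calls.

## Task

Isolate the bead roller first: pull the safety key straight up out of its switch box and put it in the open metal tray. Then turn the wing screw on top of the machine clockwise until the top roll seats on the bottom roll, and back it off a quarter turn to give the gap for the sheet. Finish still gripping the wing at that setting so that the locknut can be tightened, and leave the other tools and supplies on the bench where they are.

Things in the scene. Friction and masses are not known exactly. Their poses are not given: they have to be found in the camera images.
- roller: Green bench bead roller, bolted down, 430 x 140 x 290 mm. Origin on the bench under the axis of its wing screw; x points from the two steel rolls (one above the other, x = -34 to -62 mm) to column and motor (x = 130 to 365 mm, 222 mm high), z up. The head under the screw is 56 x 70 mm, 227 mm high; on it, round the stem, stands the slackened hexagonal locknut, 30 mm wide, top at 249 mm.
- screw (a joint): Turn of the upright wing screw, rad. 0: rolls seated on each other, a hard stop. Positive: backed off, anticlockwise seen from above; 1.571 is a quarter turn back from the seat. Starts between 1.9 and 3.2, opens to 4.2. Right-hand thread, 4 mm a turn: clockwise lowers screw and top roll. Friction of 0.08 N m holds it where it is left.
- wing (a point): Centre of the screw's wing, the place to grip: a dark steel bar 55 mm long, 12 mm thick (13 at its round ends), 30 mm tall, on the screw axis, 276 mm above the bench (2 mm more when backed off). The bar reaches 14 mm above and 16 mm below this point; the locknut lies 27 mm below. x lies along the bar, y across it, z up; it turns with the screw. At the seat the bar lies along the machine.
- wing_end (a point): One end of the bar of the wing, 27.5 mm from the axis.
- switch_box: Grey switch box fixed to the bench, 110 x 156 x 78 mm (x, y, z), origin at the centre of its underside. On top: the socket with the key at y = -40 mm; a red mushroom stop button 24 mm high at y = +45 mm; a small flat start button and a lamp between.
- socket (a point): Mouth of the socket for the key in the top face of the switch box, 78 mm above the bench.
- key: Black plastic safety key, 60 g. Origin at the underside of its flange, which rests on the box top; axes as the box's while in. Flange 16 x 40 x 5 mm (x, y, z); above it the grip tab, 12 mm thick (x), 34 mm wide (y), z = 5 to 42 mm; below it a 10 x 18 mm blade, 26 mm deep in the socket, caught by a sprung ball: 8 to 15 N straight up frees it within 8 mm; some drag remains.
- tray: Empty open metal tray fixed on the bench, 140 x 190 x 34 mm (x, y, z), walls and floor 3 mm. Origin at the centre of its underside.
- spare_roll: Bystander, to be left alone: spare forming roll, steel disc 64 mm across and 28 mm thick, lying flat. Origin at its underside.
- test_strip: Bystander, to be left alone: flat aluminium test strip 120 x 40 x 4 mm. Origin at its underside.
- spanner: Bystander, to be left alone: open-ended steel spanner. Origin at its underside.
- hammer: Bystander, to be left alone: hammer. Origin at its underside.
- screwdriver: Bystander, to be left alone: screwdriver. Origin at its underside.
- spray_can: Bystander, to be left alone: spray can 56 mm across, 170 mm tall. Origin at its underside.
- oil_bottle: Bystander, to be left alone: oil bottle 54 mm across, 130 mm tall. Origin at its underside.
There are look-alikes about, which are no part of the job. Leave any green or purple look-alike of the key alone.

How it is judged:
On the way, in this order (a step that is already met when the one before it is completed fails the run):
1. the safety key is pulled right out of the socket (z of key in the frame of socket above 0.03 m), for 0.1 s.
2. the key lies in the tray, let go (x of key in the frame of tray between -0.066 and 0.066 m and y of key in the frame of tray between -0.091 and 0.091 m and z of key in the frame of tray below 0.045 m and contact force between key and the arm below 0.05 N and contact force between key and the fingers below 0.05 N), for 0.2 s.
3. the screw is turned in until the rolls seat (value of joint screw below 0.08 rad), for 0.1 s.
At the end, for the whole second after the job is handed in: The key lies in the tray, not touched by the robot. The screw, seated before, stands a quarter turn (90 degrees, give or take 22) back from the seat and does not turn, and the fingers still grip its wing (more than 5 N, grasp point within 30 mm of the wing's centre) (all of step 2 and value of joint screw between 1.191 and 1.951 rad and velocity of joint screw between -0.05 and 0.05 rad/s and contact force between the fingers and screw above 5 N and distance between the grasp point and wing below 0.03 m); the arm keeps its last pose, push and grip.
It fails at once if the screw is turned while the key is still in its socket (distance between key and socket below 0.02 m and distance of wing_end from where it was at the start of the episode above 0.008 m).
It fails at once if a bystander is pushed away (more than 25 mm) (distance of any of spare_roll, test_strip, spanner, hammer, screwdriver, spray_can, oil_bottle from where it was at the start of the episode above 0.025 m).
It also fails if it takes over 72 s, if anything falls off the work surface, if the arm or the gripper's body presses on something with over 40 N, if the wrist force passes 120 N, or if a joint passes its speed limit or range.

## Working session

There is one attempt and no reset: what is moved stays moved. The work goes in short steps, Python scripts to look and compute and a tool call to move; the robot and the scene stay as the last step left them, time stands still between calls to the robot, and variables do not carry over. Pictures are saved under pics/ and viewed, about 8 in all and at most 12, crops included, and the job is handed in when it is done.

Besides the shell and the picture viewer there is one more tool, called as name([rows], argument=value, ...), one row to a line, values as JSON. drive_tool: Moves the arm, as the interface text tells. Its arguments: {"type":"object","properties":{"moves":{"type":"array"}},"required":["moves"]}

```bash
mkdir -p pics
cat > h.py <<'E'
import numpy as np, cv2
from cell import monitor, eyes, job
from scipy.spatial.transform import Rotation as R
def ray(cam,px,st=None):
    m=eyes.camera_model(cam);K=np.array(m["K"]);d=np.array(m["dist_coeffs"])
    u=cv2.undistortPoints(np.array([[px]],float),K,d)[0,0]; v=np.array([u[0],u[1],1.])
    if "extrinsics" in m:
        T=np.linalg.inv(np.array(m["extrinsics"]))
    else:
        st=st or monitor.read_state(); W=np.eye(4);W[:3,:3]=R.from_euler('xyz',st["ee_rot"]).as_matrix();W[:3,3]=st["tcp_pos"]
        T=W@np.array(m["hand_eye"])
    return T[:3,3],T[:3,:3]@v
def at(cam,px,z,st=None):
    o,v=ray(cam,px,st); return o+v*(z-o[2])/v[2]
def proj(cam,P,st=None):
    m=eyes.camera_model(cam);K=np.array(m["K"]);d=np.array(m["dist_coeffs"])
    if "extrinsics" in m: E=np.array(m["extrinsics"])
    else:
        st=st or monitor.read_state(); W=np.eye(4);W[:3,:3]=R.from_euler('xyz',st["ee_rot"]).as_matrix();W[:3,3]=st["tcp_pos"]
        E=np.linalg.inv(W@np.array(m["hand_eye"]))
    return cv2.projectPoints(np.array(P,float).reshape(-1,3),cv2.Rodrigues(E[:3,:3])[0],E[:3,3],K,d)[0][:,0]
E
python3 - <<'E'
from h import *
s=monitor.read_state();print(s)
for c in("top","scene"):
    im=eyes.read_camera(c);cv2.imwrite(f"pics/{c}0.png",im)
    cv2.imwrite(f"pics/{c}0b.png",cv2.resize(im,(800,600),interpolation=cv2.INTER_CUBIC))
    for q in("key","switch_box","tray","wing","roller","oil_bottle","spray_can"):
        print(c,q,[(np.round(r["box"]).tolist(),round(r["score"],2)) for r in eyes.look_for(c,q)[:4]])
    print(np.linalg.inv(np.array(eyes.camera_model(c)["extrinsics"])).round(3))
print(eyes.camera_model("wrist")["hand_eye"])
E
```

```text
{'time_s': 0.0, 'joints': array([ 1.22200102e+00,  5.33349722e-02,  1.61432375e+00,  1.67124001e-05,
        1.47599800e+00, -1.18989911e-01]), 'qvel': array([ 0.00186323, -0.00144538,  0.00043746, -0.00091611,  0.00096754,
        0.00060387]), 'joint_efforts': array([-1.01888570e-03, -3.93691671e+01, -3.70169950e+01, -8.96865072e-05,
        6.87075168e-03,  1.77015232e-05]), 'tcp_pos': array([0.142138  , 0.60797119, 0.23005882]), 'ee_rot': array([-1.57284383e+00,  2.61541308e-04, -2.29807264e-01]), 'ft_force': array([0.10725715, 0.01343049, 0.32478952]), 'moment': array([-0.03505584, -0.00089182, -0.06579988]), 'grip_width': 1.0006240138076214}
top key [([158.0, 227.0, 13.0, 8.0], 0.61), ([204.0, 174.0, 6.0, 7.0], 0.55), ([173.0, 196.0, 12.0, 5.0], 0.39)]
top switch_box [([168.0, 199.0, 45.0, 28.0], 0.69)]
top tray [([316.0, 204.0, 50.0, 38.0], 0.81), ([321.0, 153.0, 61.0, 45.0], 0.51), ([190.0, 146.0, 17.0, 36.0], 0.23)]
top wing [([230.0, 180.0, 12.0, 10.0], 0.51)]
top roller [([238.0, 147.0, 38.0, 115.0], 0.98), ([167.0, 199.0, 46.0, 31.0], 0.66), ([151.0, 153.0, 22.0, 23.0], 0
[... 462 characters left out ...]
ing [([271.0, 196.0, 23.0, 14.0], 0.64)]
scene roller [([216.0, 261.0, 164.0, 148.0], 0.9), ([258.0, 346.0, 68.0, 39.0], 0.64)]
scene oil_bottle [([372.0, 256.0, 22.0, 38.0], 0.76), ([341.0, 293.0, 16.0, 23.0], 0.47)]
scene spray_can [([317.0, 361.0, 32.0, 40.0], 0.88), ([321.0, 242.0, 21.0, 17.0], 0.64)]
[[-0.814  0.4   -0.421  1.012]
 [ 0.58   0.58  -0.572  0.603]
 [ 0.015 -0.71  -0.704  0.966]
 [ 0.     0.     0.     1.   ]]
[[ 4.41217500e-04  9.50208188e-01  3.11615477e-01 -7.94460297e-02]
 [ 2.06543284e-04 -3.11615587e-01  9.50208231e-01 -1.42990434e-01]
 [ 9.99999881e-01 -3.54886417e-04 -3.33749370e-04 -1.84019360e-04]
 [ 0.00000000e+00  0.00000000e+00  0.00000000e+00  1.00000000e+00]]
```

Run:
```python
import cv2
a=cv2.imread("pics/top0.png")[95:275,110:370]
cv2.imwrite("pics/t1.png",cv2.resize(a,None,fx=3,fy=3,interpolation=cv2.INTER_CUBIC))
a=cv2.imread("pics/scene0.png")[160:420,120:440]
cv2.imwrite("pics/s1.png",cv2.resize(a,None,fx=2.3,fy=2.3,interpolation=cv2.INTER_CUBIC))
```

```text
(no output)
```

View pics/t1.png

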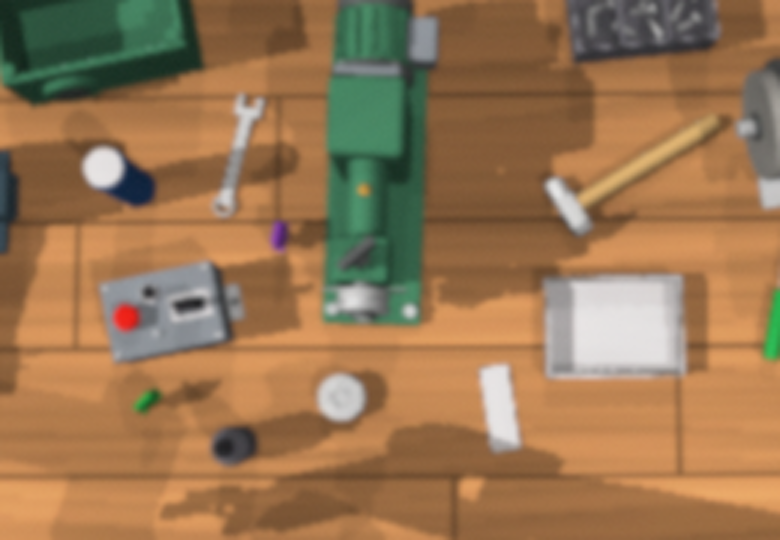

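View pics/s1.png

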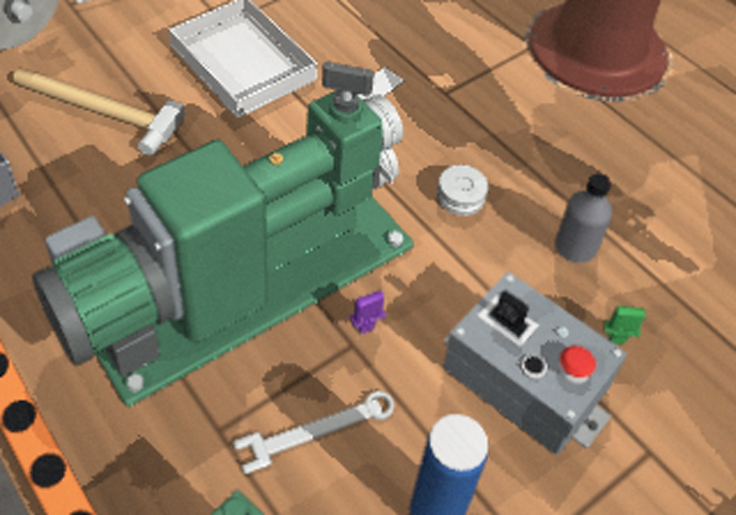

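In the top view, the black key is in the grey box at full-frame (173,196). The green (158,228) and purple (203,173) look-alikes lie on the bench, so the black one fits. The wing is at about (229,180) and the tray at about (315,203).

Run:
```python
from h import *
c=lambda x,y:(110+(x+.5)/3-.5,95+(y+.5)/3-.5)
P=lambda n,x,y,z:(print(n,at("top",c(x,y),z).round(4)),at("top",c(x,y),z))[1]
b=[P("box",x,y,.078) for x,y in((100,285),(208,262),(232,337),(118,362))];print(np.mean(b,0),[np.degrees(np.arctan2(*(b[i]-b[j])[1::-1])) for i,j in((0,1),(3,2),(0,3),(1,2))],[np.linalg.norm(b[i]-b[j]) for i,j in((0,1),(3,2),(0,3),(1,2))])
k=P("key",188,304,.11);P("mush",126,318,.1)
t=[P("tray",x,y,.034) for x,y in((545,277),(684,275),(686,376),(547,377))];print(np.mean(t,0))
w=[P("wing",x,y,.29) for x,y in((342,268),(374,241))];print(np.mean(w,0))
P("basefl",325,321,.01);P("basefr",420,322,.01)
# stereo: scene crop
s=lambda x,y:(120+(x+.5)/2.3-.5,160+(y+.5)/2.3-.5)
for n,x,y,z in(("keytop",512,302,.12),("wingtop",347,71,.292)):print(n,at("scene",s(x,y),z))
for n,x,y,z in(("mush",578,358,.10),("spray",460,440,.17),("oil",598,186,.13),("spare",463,185,.028)):print(n,at("scene",s(x,y),z))
```

```text
box [0.5321 0.424  0.078 ]
box [0.5629 0.275  0.078 ]
box [0.4602 0.241  0.078 ]
box [0.4267 0.3972 0.078 ]
[0.49548093 0.33428961 0.078     ] [np.float64(101.67594815748619), np.float64(102.12573521345722), np.float64(14.254833613526571), np.float64(18.350405443143767)] [np.float64(0.1521127505748247), np.float64(0.15979652296275607), np.float64(0.10882899779115084), np.float64(0.108197648405066)]
key [0.5031 0.2944 0.11  ]
mush [0.4853 0.3808 0.1   ]
tray [ 0.5442 -0.1881  0.034 ]
tray [ 0.5461 -0.3825  0.034 ]
tray [ 0.4052 -0.3826  0.034 ]
tray [ 0.4048 -0.1894  0.034 ]
[ 0.47508709 -0.28563332  0.034     ]
wing [0.5316 0.0704 0.29  ]
wing [0.5634 0.0327 0.29  ]
[0.54751096 0.05153615 0.29      ]
basefl [0.4854 0.1219 0.01  ]
basefr [ 0.4834 -0.0127  0.01  ]
keytop [0.50765569 0.2981977  0.12      ]
wingtop [0.5533923  0.05610981 0.292     ]
mush [0.48714845 0.38047982 0.1       ]
spray [0.67655755 0.39353832 0.17      ]
oil [0.31929876 0.24653514 0.13      ]
spare [0.37999473 0.09931408 0.028     ]
```

drive_tool([
  [180, -155, 30, 0, 0, -0.56, 85],
  [363, -312, 30, 0, 0, -1.117, 85],
  [363, -312, 30, 0, 0, -1.117, 85],
  [363, -312, 30, 0, 0, -1.117, 85],
  [363, -312, 30, 0, 0, -1.117, 85],
  [363, -312, 30, 0, 0, -1.117, 85],
  [363, -312, 30, 0, 0, -1.117, 85],
  [363, -312, 30, 0, 0, -1.117, 85],
  [363, -312, 30, 0, 0, -1.117, 85],
  [363, -312, 30, 0, 0, -1.117, 85],
  [363, -312, 30, 0, 0, -1.117, 85],
  [363, -312, 30, 0, 0, -1.117, 85],
  [363, -312, 30, 0, 0, -1.117, 85],
  [363, -312, 30, 0, 0, -1.117, 85],
])

```text
time_s: 2.2
tcp_pos: [0.5044, 0.2975, 0.2613]
ee_rot: [-1.571, 0.0, -1.345]
ft_force: [0.1, 0.1, -0.6]
grip_width: 0.995
```

Run:
```python
from h import *
s=monitor.read_state();print(s["time_s"],s["tcp_pos"],s["ee_rot"],s["joints"].round(2))
im=eyes.read_camera("wrist");cv2.imwrite("pics/w1.png",im);print(proj("wrist",[.5055,.296,.12],s))
print(eyes.look_for("wrist","key"))
```

```text
2.2 [0.50442543 0.29752167 0.2612786 ] [-1.57093295e+00  1.68903222e-04 -1.34490335e+00] [ 0.41 -0.06  1.67  0.    1.53  0.18]
[[260.01616799 177.57252221]]
[{'box': [259.8, 169.6, 16.8, 40.6], 'score': 0.92}, {'box': [166.4, 85.2, 32.6, 39.7], 'score': 0.9}, {'box': [308.2, 250.2, 32.4, 27.4], 'score': 0.7}]
```

View pics/w1.png

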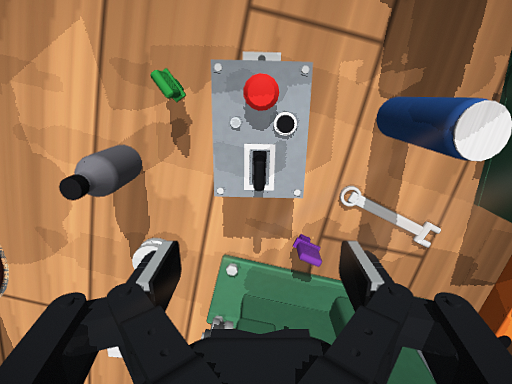

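Wrist view: the black key in its white socket is at (260,170). The green key (167,84) and purple key (307,250) are loose on the bench. I'll enlarge the key and measure its edges.

Run:
```python
from h import *
s=monitor.read_state()
im=cv2.imread("pics/w1.png");a=im[130:210,205:315];cv2.imwrite("pics/w1c.png",cv2.resize(a,None,fx=7,fy=7,interpolation=cv2.INTER_CUBIC))
b=[at("wrist",p,.078,s) for p in((213,62),(311,62),(304,197),(215,197))];print(np.round(b,4),np.mean(b,0))
e=(b[0]+b[1]-b[2]-b[3])/2;print(np.degrees(np.arctan2(e[1],e[0]))-90,np.linalg.norm(e),np.linalg.norm(b[0]-b[1]),np.linalg.norm(b[2]-b[3]))
c=np.mean(b,0);u=e/np.linalg.norm(e);print("socket",c-u*.04)
for y in(-.017,.017):print(proj("wrist",[list(c[:2]+u[:2]*(y-.04))+[.12]],s))
```

```text
[[0.43   0.3992 0.078 ]
 [0.533  0.4228 0.078 ]
 [0.5671 0.272  0.078 ]
 [0.4596 0.2474 0.078 ]] [0.4974189 0.3353316 0.078    ]
11.898103927721266 0.15464026371512088 0.10563696256897895 0.11025453510668176
socket [0.50566578 0.29619097 0.078     ]
[[259.8002971  192.55023728]]
[[260.38491236 161.49354983]]
```

View pics/w1c.png

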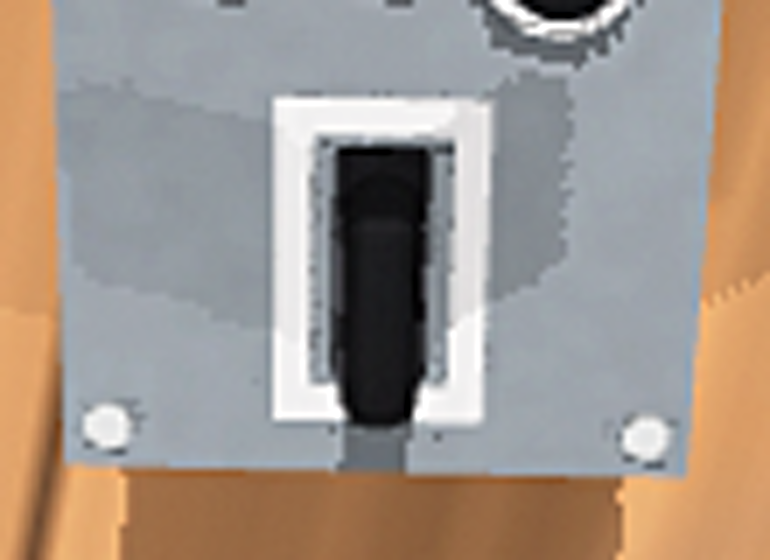

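The black key is confirmed: its tab top is at rows 161–191, col 260, as projected. Descending to grip it.

drive_tool([
  [1, -0.5, -40, 0, 0, -0.015, 85],
  [1, -0.5, -80, 0, 0, -0.015, 85],
  [1, -0.5, -110, 0, 0, -0.015, 85],
  [1, -0.5, -135, 0, 0, -0.015, 85],
  [1, -0.5, -155, 0, 0, -0.015, 85],
  [1, -0.5, -169, 0, 0, -0.015, 85],
  [1, -0.5, -169, 0, 0, -0.015, 85],
  [1, -0.5, -169, 0, 0, -0.015, 5],
  [1, -0.5, -169, 0, 0, -0.015, 5],
  [1, -0.5, -169, 0, 0, -0.015, 5],
  [1, -0.5, -169, 0, 0, -0.015, 5],
  [1, -0.5, -169, 0, 0, -0.015, 5],
  [1, -0.5, -169, 0, 0, -0.015, 5],
  [1, -0.5, -169, 0, 0, -0.015, 5],
  [1, -0.5, -169, 0, 0, -0.015, 5],
])

```text
time_s: 3.8
tcp_pos: [0.5053, 0.2959, 0.0926]
ee_rot: [-1.574, -0.0, -1.362]
ft_force: [-5.2, -1.2, 4.5]
grip_width: 0.129
```

drive_tool([
  [0, 0, 4, 0, 0, 0, 5],
  [0, 0, 8, 0, 0, 0, 5],
  [0, 0, 12, 0, 0, 0, 5],
  [0, 0, 18, 0, 0, 0, 5],
  [0, 0, 25, 0, 0, 0, 5],
  [0, 0, 35, 0, 0, 0, 5],
  [0, 0, 50, 0, 0, 0, 5],
  [0, 0, 70, 0, 0, 0, 5],
  [0, 0, 70, 0, 0, 0, 5],
  [0, 0, 70, 0, 0, 0, 5],
])

```text
time_s: 4.8
tcp_pos: [0.5075, 0.2963, 0.1641]
ee_rot: [-1.567, 0.0, -1.362]
ft_force: [1.0, 0.2, -1.3]
grip_width: 0.129
```

Run:
```python
from h import *
s=monitor.read_state();print(s["tcp_pos"],s["grip_width"],s["ft_force"])
im=eyes.read_camera("wrist");cv2.imwrite("pics/w2.png",im)
im=eyes.read_camera("scene");cv2.imwrite("pics/s2.png",im)
a=cv2.resize(cv2.imread("pics/s2.png")[230:400,250:420],(500,500));b=cv2.resize(cv2.imread("pics/w2.png")[150:384,140:400],(300,270))
o=np.zeros((500,800,3),np.uint8);o[:,:500]=a;o[:270,500:]=b;cv2.imwrite("pics/m2.png",o)
```

```text
[0.5074944  0.29631644 0.16406448] 0.1290267967151625 [ 0.96587773  0.220185   -1.33045416]
```

View pics/m2.png

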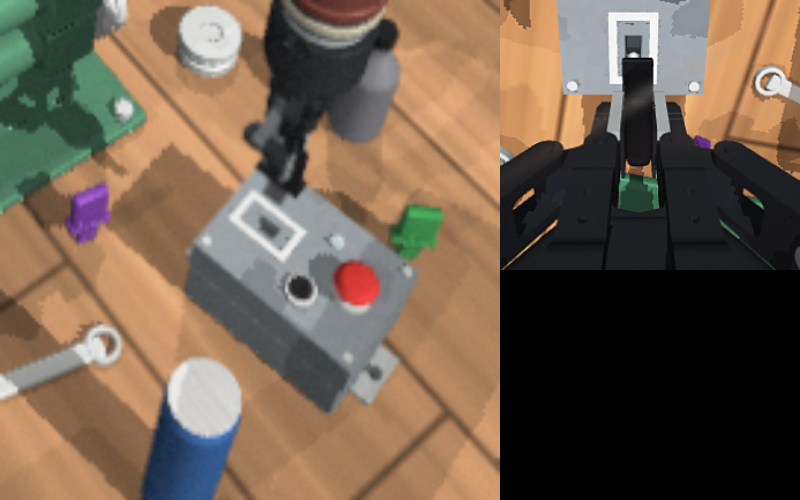

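The key is out of the socket and held, and the socket is empty. Next I carry it over the machine to the tray.

drive_tool([
  [0, 0, 50, 0, 0, 0, 5],
  [0, 0, 100, 0, 0, 0, 5],
  [0, 0, 150, 0, 0, 0, 5],
  [-10, 0, 200, 0, 0, 0, 5],
  [-20, -50, 200, 0, 0, -0.1, 5],
  [-30, -100, 200, 0, 0, -0.2, 5],
  [-40, -150, 200, 0, 0, -0.3, 5],
  [-40, -200, 200, 0, 0, -0.4, 5],
  [-40, -250, 200, 0, 0, -0.5, 5],
  [-40, -300, 200, 0, 0, -0.6, 5],
  [-40, -350, 200, 0, 0, -0.7, 5],
  [-40, -400, 200, 0, 0, -0.8, 5],
  [-35, -450, 200, 0, 0, -0.9, 5],
  [-33, -500, 200, 0, 0, -0.9, 5],
  [-32, -550, 200, 0, 0, -0.9, 5],
  [-32, -582, 180, 0, 0, -0.9, 5],
  [-32, -582, 130, 0, 0, -0.9, 5],
  [-32, -582, 80, 0, 0, -0.9, 5],
  [-32, -582, 30, 0, 0, -0.9, 5],
  [-32, -582, 0, 0, 0, -0.9, 5],
])

```text
time_s: 6.9
tcp_pos: [0.4717, -0.2842, 0.1559]
ee_rot: [-1.579, -0.0, -2.262]
ft_force: [0.7, 0.3, -1.4]
grip_width: 0.126
```

drive_tool([
  [0, 0, 0, 0, 0, 0, 5],
  [0, 0, -40, 0, 0, 0, 5],
  [0, 0, -70, 0, 0, 0, 5],
  [0, 0, -95, 0, 0, 0, 5],
  [0, 0, -108, 0, 0, 0, 5],
  [0, 0, -114, 0, 0, 0, 5],
  [0, 0, -114, 0, 0, 0, 5],
  [0, 0, -114, 0, 0, 0, 5],
])

```text
time_s: 7.7
tcp_pos: [0.4755, -0.2868, 0.0502]
ee_rot: [-1.568, 0.0, -2.262]
ft_force: [-0.1, -1.0, -1.1]
grip_width: 0.132
```

drive_tool([
  [0, 0, -3, 0, 0, 0, 5],
  [0, 0, -4, 0, 0, 0, 5],
  [0, 0, -4, 0, 0, 0, 40],
  [0, 0, -4, 0, 0, 0, 85],
  [0, 0, -4, 0, 0, 0, 85],
  [0, 0, -4, 0, 0, 0, 85],
  [0, 0, -4, 0, 0, 0, 85],
  [0, 0, 15, 0, 0, 0, 85],
  [0, 0, 45, 0, 0, 0, 85],
  [0, 0, 95, 0, 0, 0, 85],
  [0, 0, 145, 0, 0, 0, 85],
  [0, 0, 195, 0, 0, 0, 85],
  [0, 0, 200, 0, 0, 0, 85],
  [0, 0, 200, 0, 0, 0, 85],
])

```text
time_s: 9.1
tcp_pos: [0.4754, -0.2867, 0.2512]
ee_rot: [-1.565, 0.0, -2.262]
ft_force: [-0.8, 0.4, -1.7]
grip_width: 0.993
```

Run:
```python
from h import *
s=monitor.read_state();print(s["time_s"],s["tcp_pos"],s["ee_rot"],s["grip_width"],s["joints"].round(2))
w=eyes.read_camera("wrist");t=eyes.read_camera("top");cv2.imwrite("pics/t3.png",t)
b=eyes.look_for("wrist","key");print(b, [at("wrist",r["box"][:2],.01,s) for r in b])
o=np.hstack([cv2.resize(w,(400,300)),cv2.resize(t[150:255,190:330],(400,300),interpolation=cv2.INTER_CUBIC)]);cv2.imwrite("pics/m3.png",o)
```

```text
9.1 [ 0.47535916 -0.28674635  0.25121171] [-1.56541314e+00  5.54249686e-05 -2.26181686e+00] 0.99253764160459 [-0.68 -0.13  1.76 -0.    1.51  0.01]
[{'box': [261.2, 161.1, 12.7, 37.8], 'score': 0.63}] [array([ 0.47467573, -0.29387289,  0.01      ])]
```

View pics/m3.png

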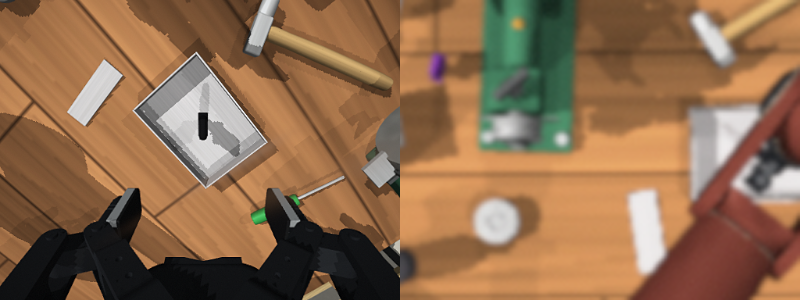

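The tray at (200,120) holds the key. It is released, about 7 mm off centre, and apparently still standing on its blade, so its origin is at ≈29 mm, below the 45 mm limit. Bystanders look untouched. On to the wing.

drive_tool([
  [0, 0, 50, 0, 0, 0.1, 85],
  [5, 20, 100, 0, 0, 0.24, 85],
  [15, 60, 150, 0, 0, 0.38, 85],
  [25, 108, 165, 0, 0, 0.52, 85],
  [35, 155, 165, 0, 0, 0.66, 85],
  [45, 203, 165, 0, 0, 0.8, 85],
  [55, 250, 165, 0, 0, 0.94, 85],
  [65, 298, 165, 0, 0, 1.08, 85],
  [75, 341, 165, 0, 0, 1.22, 85],
  [75, 341, 165, 0, 0, 1.36, 85],
  [75, 341, 165, 0, 0, 1.39, 85],
  [75, 341, 165, 0, 0, 1.39, 85],
  [75, 341, 165, 0, 0, 1.39, 85],
  [75, 341, 165, 0, 0, 1.39, 85],
])

```text
time_s: 10.65
tcp_pos: [0.5493, 0.0539, 0.413]
ee_rot: [-1.571, 0.0, -0.875]
ft_force: [-0.0, 0.8, -0.2]
grip_width: 1.001
```

Run:
```python
from h import *
s=monitor.read_state();print(s["time_s"],s["tcp_pos"],s["ee_rot"],s["grip_width"],s["joints"].round(2))
w=eyes.read_camera("wrist");cv2.imwrite("pics/w4.png",w)
for q in("wing","roller"):print(eyes.look_for("wrist",q)[:3])
p=proj("wrist",[.55,.054,.292],s)[0];print(p)
x,y=np.round(p).astype(int);x0,y0=max(0,x-70),max(0,y-70);print(x0,y0)
cv2.imwrite("pics/w4c.png",cv2.resize(w[y0:y0+140,x0:x0+150],None,fx=4,fy=4,interpolation=cv2.INTER_CUBIC))
```

```text
10.65 [0.54928373 0.0539487  0.41298216] [-1.57122117e+00  2.56590746e-04 -8.74844469e-01] 1.0008240240937898 [-0.04 -0.16  1.52 -0.    1.78 -0.73]
[{'box': [258.4, 179.9, 21.5, 61.5], 'score': 0.59}]
[{'box': [319.4, 194.9, 216.2, 208.5], 'score': 0.64}]
[260.19537811 181.86767137]
190 112
```

View pics/w4c.png

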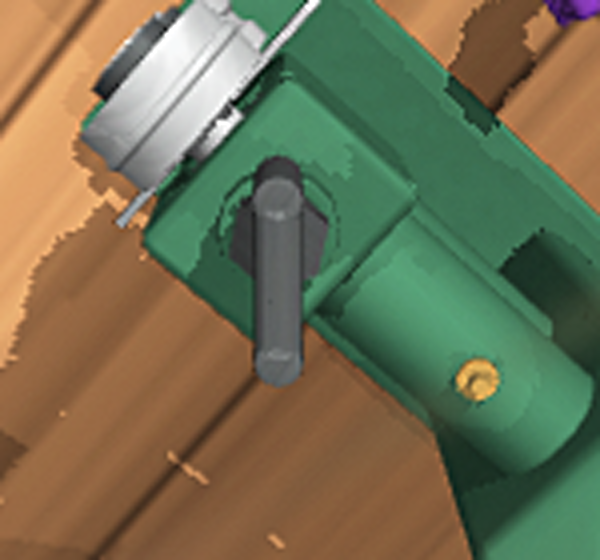

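Run:
```python
from h import *
s=monitor.read_state()
c=lambda x,y:(190+(x+.5)/4-.5,112+(y+.5)/4-.5)
a,b=[at("wrist",c(*p),.2915,s) for p in((279,178),(279,382))]
print(a,b,(a+b)/2,np.linalg.norm(a-b),"bar yaw",np.degrees(np.arctan2(*(a-b)[1::-1])))
h=[at("wrist",c(*p),.227,s) for p in((148,240),(285,78),(413,195))]
print(np.round(h,4),np.degrees(np.arctan2(*(h[2]-h[1])[1::-1])),np.linalg.norm(h[2]-h[1]),np.degrees(np.arctan2(*(h[1]-h[0])[1::-1]))-90,np.linalg.norm(h[1]-h[0]),"ctr",(h[0]+h[2])/2)
# motor/base edge direction from initial top view
t=lambda x,y,z:at("top",(110+(x+.5)/3-.5,95+(y+.5)/3-.5),z)
for p,q,z in(((405,155),(412,0),.222),((420,322),(428,70),.01)):
    d=t(*q,z)-t(*p,z);print(np.degrees(np.arctan2(d[1],d[0])))
```

```text
[0.53315205 0.07341809 0.2915    ] [0.56689315 0.03306307 0.2915    ] [0.5500226  0.05324058 0.2915    ] 0.052602187135736826 bar yaw 129.89921495222083
[[0.5234 0.0231 0.227 ]
 [0.524  0.0869 0.227 ]
 [0.5757 0.085  0.227 ]] -2.132884535882943 0.051703483602337195 -0.6022782579838832 0.06387250725007655 ctr [0.54952155 0.05404708 0.227     ]
-2.581450395011678
-1.9379571106092393
```

The wing bar runs from crop (279,178) to (279,382). Its centre is (0.550, 0.0535) and its yaw 130°; the head centre agrees. Machine yaw is ≈ −2°, so screw ≈ 2.30 rad, inside the given range. Descending to grip.

drive_tool([
  [0, 0, -45, 0, 0, 0, 85],
  [0, 0, -85, 0, 0, 0, 85],
  [0, 0, -115, 0, 0, 0, 85],
  [0, 0, -138, 0, 0, 0, 85],
  [0, 0, -150, 0, 0, 0, 85],
  [0, 0, -152, 0, 0, 0, 85],
  [0, 0, -152, 0, 0, 0, 50],
  [0, 0, -152, 0, 0, 0, 5],
  [0, 0, -152, 0, 0, 0, 5],
  [0, 0, -152, 0, 0, 0, 5],
  [0, 0, -152, 0, 0, 0, 5],
  [0, 0, -152, 0, 0, 0, 5],
  [0, 0, -152, 0, 0, 0, 5],
  [0, 0, -152, 0, 0, 0, 5],
  [0, 0, -152, 0, 0, 0, 5],
])

```text
time_s: 12.3
tcp_pos: [0.5485, 0.0541, 0.2622]
ee_rot: [-1.574, -0.0, -0.872]
ft_force: [-6.2, -3.3, 5.0]
grip_width: 0.129
```

drive_tool([
  [0, 0, -0.1, 0, 0, -0.12, 5],
  [0, 0, -0.2, 0, 0, -0.24, 5],
  [0, 0, -0.2, 0, 0, -0.36, 5],
  [0, 0, -0.3, 0, 0, -0.48, 5],
  [0, 0, -0.4, 0, 0, -0.6, 5],
  [0, 0, -0.5, 0, 0, -0.72, 5],
  [0, 0, -0.5, 0, 0, -0.84, 5],
  [0, 0, -0.6, 0, 0, -0.96, 5],
  [0, 0, -0.7, 0, 0, -1.08, 5],
  [0, 0, -0.8, 0, 0, -1.2, 5],
  [0, 0, -0.8, 0, 0, -1.2, 5],
])

```text
time_s: 13.4
tcp_pos: [0.5504, 0.0543, 0.2615]
ee_rot: [-1.567, 0.0, -2.072]
ft_force: [3.4, -2.9, 1.4]
grip_width: 0.13
```

Run:
```python
from h import *
s=monitor.read_state();print(s["moment"],s["joints"].round(2),s["joint_efforts"].round(2),s["grip_width"])
```

```text
[-0.42717823 -0.33821402 -0.08883477] [-0.04 -0.14  1.75 -0.    1.53  0.47] [  2.15 -31.05 -35.36   0.78   0.76   0.44] 0.129752079323403
```

drive_tool([
  [0, 0, -0.1, 0, 0, -0.12, 5],
  [0, 0, -0.2, 0, 0, -0.24, 5],
  [0, 0, -0.2, 0, 0, -0.36, 5],
  [0, 0, -0.3, 0, 0, -0.48, 5],
  [0, 0, -0.4, 0, 0, -0.6, 5],
  [0, 0, -0.5, 0, 0, -0.72, 5],
  [0, 0, -0.5, 0, 0, -0.84, 5],
  [0, 0, -0.6, 0, 0, -0.92, 5],
  [0, 0, -0.6, 0, 0, -1.0, 5],
  [0, 0, -0.6, 0, 0, -1.0, 5],
])

```text
time_s: 14.4
tcp_pos: [0.5512, 0.053, 0.2608]
ee_rot: [-1.566, 0.005, -3.072]
ft_force: [7.5, -7.5, 0.3]
grip_width: 0.127
```

Run:
```python
from h import *
s=monitor.read_state();print(s["moment"],s["joints"].round(2),s["joint_efforts"].round(2),s["grip_width"])
```

```text
[-0.95562823 -0.760953   -0.09746394] [-0.04 -0.14  1.75 -0.    1.53  1.46] [  4.94 -32.27 -34.84   1.73   1.67   0.2 ] 0.12725450842030148
```

drive_tool([
  [0, 0, 0, 0, 0, -0.03, 5],
  [0, 0, 0, 0, 0, -0.06, 5],
  [0, 0, 0, 0, 0, -0.09, 5],
  [0, 0, 0, 0, 0, -0.12, 5],
  [0, 0, 0, 0, 0, -0.12, 5],
])

```text
time_s: 14.9
tcp_pos: [0.5512, 0.0528, 0.2608]
ee_rot: [-1.566, 0.005, 3.094]
ft_force: [8.2, -9.5, -0.2]
grip_width: 0.128
```

Run:
```python
from h import *
s=monitor.read_state();print(s["moment"],s["joints"].round(3),s["joint_efforts"].round(2),s["grip_width"])
```

```text
[-1.07674449 -0.87752495  0.64334149] [-0.037 -0.137  1.748 -0.005  1.525  1.582] [  4.69 -32.34 -34.94   2.01   1.73   0.8 ] 0.1281530346018465
```

drive_tool([
  [0, 0, 0, 0, 0, -0.04, 5],
  [0, 0, 0, 0, 0, -0.07, 5],
  [0, 0, 0, 0, 0, -0.07, 5],
  [0, 0, 0, 0, 0, -0.07, 5],
])

```text
time_s: 15.3
tcp_pos: [0.5512, 0.0528, 0.2609]
ee_rot: [-1.566, 0.006, 3.029]
ft_force: [7.4, -8.8, 0.3]
grip_width: 0.127
```

Run:
```python
from h import *
s=monitor.read_state();print(s["moment"],s["joints"].round(3),s["joint_efforts"].round(2),s["grip_width"])
```

```text
[-1.286264   -0.85028088  2.28035088] [-0.036 -0.137  1.748 -0.006  1.525  1.647] [  3.5  -32.1  -34.84   2.38   1.75   2.27] 0.12666653955511242
```

Moment about z rose from −0.1 to 2.3 N m over the last 0.1 rad: hard stop, with the bar at about −2° yaw as expected along the machine. Contact was at yaw ≈ 3.12, now 3.03, so I back off 1.66 rad.

drive_tool([
  [0, 0, 0, 0, 0, 0.1, 5],
  [0, 0, 0.1, 0, 0, 0.22, 5],
  [0, 0, 0.2, 0, 0, 0.34, 5],
  [0, 0, 0.2, 0, 0, 0.46, 5],
  [0, 0, 0.3, 0, 0, 0.58, 5],
  [0, 0, 0.4, 0, 0, 0.7, 5],
  [0, 0, 0.5, 0, 0, 0.82, 5],
  [0, 0, 0.5, 0, 0, 0.94, 5],
  [0, 0, 0.6, 0, 0, 1.06, 5],
  [0, 0, 0.7, 0, 0, 1.18, 5],
  [0, 0, 0.8, 0, 0, 1.3, 5],
  [0, 0, 0.8, 0, 0, 1.42, 5],
  [0, 0, 0.9, 0, 0, 1.54, 5],
  [0, 0, 1, 0, 0, 1.62, 5],
  [0, 0, 1, 0, 0, 1.66, 5],
  [0, 0, 1, 0, 0, 1.66, 5],
  [0, 0, 1, 0, 0, 1.66, 5],
  [0, 0, 1, 0, 0, 1.66, 5],
  [0, 0, 1, 0, 0, 1.66, 5],
  [0, 0, 1, 0, 0, 1.66, 5],
])

```text
time_s: 17.3
tcp_pos: [0.5496, 0.0545, 0.2617]
ee_rot: [-1.57, -0.001, -1.602]
ft_force: [-1.1, -5.3, 5.3]
grip_width: 0.133
```

Run:
```python
from h import *
s=monitor.read_state();print(s["time_s"],s["tcp_pos"],s["ee_rot"],s["moment"],s["grip_width"],np.abs(s["qvel"]).max())
w=eyes.read_camera("wrist");t=eyes.read_camera("top");g=eyes.read_camera("scene")
o=np.hstack([cv2.resize(w[150:384,140:380],(400,390)),cv2.resize(t[150:255,230:345],(400,390),interpolation=cv2.INTER_CUBIC)])
cv2.imwrite("pics/m5.png",o);cv2.imwrite("pics/s5.png",g)
print(eyes.look_for("top","key"),eyes.look_for("scene","key"))
```

```text
17.3 [0.54961454 0.05453057 0.26174697] [-1.56973557e+00 -1.20878922e-03 -1.60183047e+00] [-0.80214626  0.17422455  0.0781332 ] 0.13338571504155564 0.0014293198307151096
[{'box': [314.2, 202.8, 9.9, 9.5], 'score': 0.59}, {'box': [157.9, 226.8, 10.6, 5.9], 'score': 0.46}] [{'box': [393.9, 302.6, 17.5, 10.4], 'score': 0.79}, {'box': [280.1, 295.4, 10.2, 19.1], 'score': 0.5}]
```

View pics/m5.png

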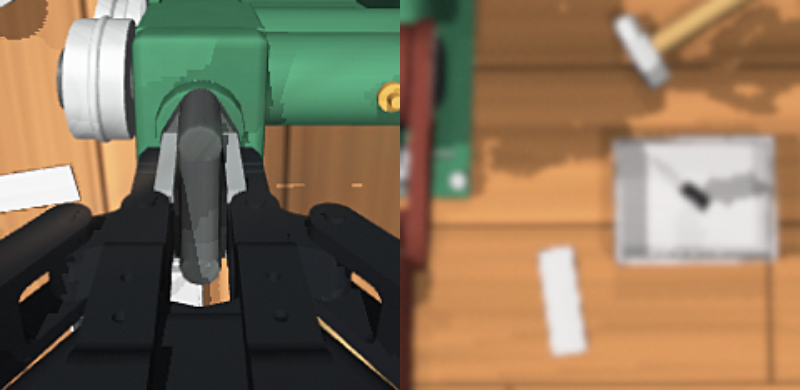

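The wing is gripped across the machine: bar yaw 88.2°, against a machine yaw of −2°, gives 90°. The key stands in the tray at (693,193) in the right panel, and everything is still. Handing in.

```bash
python3 -c "
from h import *
print(job.close_job())"
```

```text
the job is handed in; nothing more can be done
None
```

The job is handed in at about 17.5 s. The key is in the tray, and the gripper is still holding the wing about a quarter turn back from the seat.

- **Key:** I pulled the black safety key straight up out of its socket and released it near the middle of the tray. It appears to stand on its blade rather than lie flat. That puts its origin at about 29 mm, under the 45 mm limit. The green and purple look-alikes were not touched.
- **Seating:** I turned the wing clockwise by about 2.3 rad until it hit the hard stop. The moment rose from about −0.1 to 2.3 N m, with the bar lying along the machine.
- **Back-off:** The screw now stands at about 90° from the seat, judged from the gripper's yaw against the machine's estimated −2°. I could not read the joint directly, so this is good to a few degrees.
- **Last checks:** The arm was at rest, the moment about the screw axis was about 0.08 N m, and the fingers were stopped on the bar at about 11 mm opening. The last pictures showed the bar between the pads and the key in the tray. The bystanders I could see looked unmoved, but I did not measure their positions.

No check failed or disagreed. `close_job` returned no verdict.

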